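Open the sender carton and hold the gauge arm out at its marker

ROBOT

A 6-joint arm with a two-finger parallel gripper is mounted at the origin on the work surface. World frame = base frame: x ahead of the robot, y to its left, z up, the work surface at z = 0. Lengths are in mm, angles in rad, forces in N, time in s.
With the tool pointing down it reaches from about 275 to 1000 mm from the base axis. Payload 8.4 kg.
Tool frame: the origin (TCP) lies at the very end of the fingers, on their centre line; the grasp point (between the pads) lies 19 mm behind it; z points along the fingers, y is the line along which they close (so a half turn about z gives the same grasp; the last joint's range is limited). The gripper opens to 85 mm and grips with 20 to 120 N. Pads are 22 mm wide; open, the fingers measure 114 mm over their backs; the gripper's body (76 mm by 85 mm) begins 54 mm behind the grasp point. The pads swing forward as they close: fully open they stand 13 mm farther back than shut.
Start: joints at [1.198, 0.353, 1.633, -0, 1.155, -0.002], TCP at [226.474, 582.527, 231.281] pointing down, gripper open.
Joint ranges: [-2.63, 2.63], [-0.92, 2.1], [0.06, 2.66], [-1.3, 4.44], [0, 2.69], [-3.02, 3.02]. Speed limits (rad/s): [2.22, 2.22, 2.79, 3.14, 3.14, 3.14].

INTERFACE

Orientations are given as [roll, pitch, yaw] about the fixed x, y, z axes, in that order (R = Rz(yaw) Ry(pitch) Rx(roll)).
In Python, from rig import r, vision gives the robot as it stands. The module is installed in compiled form; this text tells all that it offers.
- The arm moves only by the tool play_rows, never from a script. Its argument "steps" is a list of rows, each an object with "delta_pos": the shift along the tool's x, y, z in cm, a list of three; "yaw": the turn about the tool's z in rad; "jaw": the opening in per cent of the stroke, from 0 (shut) to 100 (fully open). A call has exactly 8 rows; each row is the pose to reach, as a shift and turn from the pose commanded when the call began, along the tool's axes at that moment; what a row does not reach only later rows make up. A row lasts 1/10 s, in which the tool goes at most 50 mm and 8.59 degrees, less where a joint would pass 70% of its speed; a pose out of reach is approached as far as the arm can. A call with a gripper value outside its range is refused whole. The fingers move at their own pace and stop on an object; "grip_force" is the grip in N (left out, the last holds). Time passes only in rows, so rows that repeat a pose let the fingers close, or fill a call up. It gives the time, the measured TCP pose, the force, the opening and the grip force at its end, in the units of the state.
- r.sense(): the state, without advancing time (a new reading comes with each control period).
- vision.grab_frame(name): name is "side" or "top" or "wrist"; returns (picture, depth): 420x560x3 uint8, red, green, blue; 420x560 float32, mm along the optical axis (not along the pixel's ray), 0 where there is no reading.
- vision.calibration(name): a dict with "mtx" (3x3 intrinsics, pixels), "extrinsics" (4x4, takes a point from camera to world coordinates). Camera axes: x right, y down, z forward; pixel columns grow to the right and rows downward; lengths in mm; the calibration is good to about 2 mm. The wrist camera is an equidistant fisheye: a pixel r from the principal point sees the ray r / f radians off the axis. A picture is of the moment at which its call begins: read the wrist's pose just before it. calibration takes no time and is no camera call; for the wrist camera it gives the pose at the moment of the call.
- r.sign_off(): hands the job in; it is judged then, once.
Trained networks look in the newest picture that a camera, given by its name, has taken for a name from the list of things; names that differ only in an ending like _2 or _b are one class to them, and where a whole thing is asked for, a point or a joint stands for the part that bears it (a point fixed in the world has none). Each returns a list of dicts, best first, with "conf" (0 to 1); they miss things now and then, are a little off and sometimes report something else, mostly with a low value. They report only what shows in the picture. A call takes as long as a camera call. They do not tell look-alikes from the thing itself.
- vision.cut_out(camera, thing): "region" (420x560 bool, what is visible of it) and "uv" ([column, row] in pixels, amid what is visible of it).
- vision.landmark_of(camera, thing): "uv" ([column, row] in pixels: a listed point, or the origin of a listed thing).
The state is a dict: "clock": time; "qpos": joint angles; "qvel": joint speeds; "joint_efforts": joint torques, N m; "eef_pos": TCP position; "tcp_rot": TCP orientation; "contact_force": force on the tool from outside, world axes, zero at the start; "wrist_torque": the same for the moment, N m; "opening": opening from 0.0 (shut) to 1.0 (fully open); "grasp_force": force on a finger pad.
Only numpy, scipy, OpenCV 4.12 (cv2) and the standard library are available. Lean on these libraries where they do the work, as an engineer would, in place of code of your own. Each camera call takes 0.05 s, during which the arm holds its last target. There are 200 camera calls.

TASK

Fold both flaps of the carton outwards, well past upright, so that the fuel sender in it lies open. Then take the head of the bench gauge's telescoping arm with its lock button squeezed in, pull the arm out over the carton until its pointer is level with the marker clip on the scale, and finish while still holding it there with the button squeezed: do not let go. Leave the marker clip where it is set and the other things on the bench as they are.

Things in the scene. Friction and masses are not known exactly. Their poses are not given: they have to be found in the camera images.
- carton: Open-topped brown cardboard carton fixed to the bench, 140 mm along its x, 160 mm along its y, 100 mm high; origin at the centre of its underside, z up. Its two end flaps are already folded down. A white fuel sender unit fills it up to 73 mm above the bench.
- flap_near (a joint): Angle (rad) of the flap hinged on the carton's -x top edge (x = -70 mm, z = 100 mm, hinge along y): 0 shut, 1.57 upright, up to 2.6 folded outwards. 62 mm from hinge to free edge, 152 mm wide, 4 mm thick, 20 g; weak crease friction keeps it where it is left. Starts partly raised (0.9 to 1.2): a gap of 63 to 95 mm between the two free edges.
- flap_far (a joint): The same for the flap hinged on the carton's +x top edge (x = +70 mm), swinging up and outwards to +x.
- flap_near_edge (a point): Middle of the free edge of the near flap.
- flap_far_edge (a point): Middle of the free edge of the far flap.
- gauge: Bench gauge fixed to the bench: grey post, aluminium outer tube 34 mm square (175 mm up, y +30 to +230 mm; its latch reaches 209 mm), from which the arm slides out along the gauge's -y over the carton. Origin on the bench under the middle of the arm's head when home; z up. Fixed scale bar beside the arm: top at 130 mm, x +26 to +72, y +45 to -155 mm, a tick every 10 mm, longer every 50.
- gauge_arm (a joint): How far the arm is pulled out, m: 0 = home (start), stop at 0.14. A latch locks it at home until the lock button is in by 3.5 mm or more. A spring pulls it home with about 3 N at home to 6 N fully out, so let go it runs back.
- head (a point): Centre (178 mm up) of the arm's head, a grey block 40 mm along the gauge's x, 36 mm along y, 56 mm high, moving with the arm. The button stands out of its +x face: 48 mm across x with the button out, 42 mm with it in. A latch tongue runs back from it to the tube; a thin rod reaches 147 mm ahead of it (-y), 12 mm below its centre. Nothing above it or beside it.
- lock_button (a joint): How far the lock button is pressed in, m: 0 out, 0.006 fully in. Springs back out; 2 N to start, 6 N fully in. It moves along the gauge's -x, towards the head, and travels with the head, so closing a gripper across the head along the gauge's x presses it.
- button_face (a point): Centre of the lock button's outer face: round steel button, 20 mm in diameter, 8 mm proud of the head's +x face, level with the head's centre.
- pointer (a point): Tip of the flat dark pointer that the head carries, 52 mm to +x of the head's centre, 39 mm below it, just over the scale bar. Axes as the gauge's.
- mark (a point): Tip of the nib of the marker clip, a black clip 14 mm wide on the outer (+x) edge of the scale bar, preset 60 to 120 mm along -y from the pointer's home place. Axes as the gauge's. The pointer is at the mark when both have the same y in the gauge's frame.
- pump_module: Bystander: white fuel pump module standing on the bench, 126 mm across, 215 mm high; origin at the centre of its underside.
- lamp_lens: Bystander: red lamp lens, 70 x 150 x 32 mm; origin at the centre of its underside.
- lock_ring: Bystander: dark steel ring, 110 mm across, 12 mm high; origin at the centre of its underside.
- regulator: Bystander: round steel pressure regulator, 44 mm across, 38 mm high; origin at the centre of its underside.
- screwdriver: Bystander: screwdriver lying on the bench.
- grease_jar: Bystander: white jar with a black cap, 68 mm across, 75 mm high; origin at the centre of its underside.
Mind the look-alikes: they are no part of the job. There is more than one size of the carton; the job needs the middle-sized.

How it is judged:
By the outcome, as a careful person would: the job done as asked, in the order asked, and still so for the second after the job is handed in, while the arm keeps its last pose, push and grip.
It also fails if it takes over 59 s, if anything falls off the work surface, if the arm or the gripper's body presses on something with over 40 N, if the wrist force passes 120 N, or if a joint passes its speed limit or range.

## Working session

There is one attempt and no reset: what is moved stays moved. The work goes in short steps, Python scripts to look and compute and a tool call to move; the robot and the scene stay as the last step left them, time stands still between calls to the robot, and variables do not carry over. Pictures are saved under pics/ and viewed, at most 10 in all, crops included, and the job is handed in when it is done.

Besides the shell and the picture viewer there is one more tool, called after ">>>" by a JSON object that holds its "op" and its "data". play_rows: Moves the arm, as the interface text tells. Its arguments: {"type":"object","properties":{"steps":{"type":"array"},"grip_force":{"type":"number"}},"required":["steps"]}

```bash
mkdir -p pics
cat > h.py <<'E'
import numpy as np, cv2
from rig import r, vision
def grab(n,save=None):
    p,d=vision.grab_frame(n)
    if save: cv2.imwrite(save,p[:,:,::-1])
    return p,d
def w(n,u,v,d):
    c=vision.calibration(n);K=c["mtx"];T=np.array(c["extrinsics"])
    return (T@[ (u-K[0][2])/K[0][0]*d,(v-K[1][2])/K[1][1]*d,d,1])[:3]
def proj(n,P):
    c=vision.calibration(n);K=np.array(c["mtx"]);T=np.linalg.inv(c["extrinsics"])
    q=T[:3,:3]@np.array(P)+T[:3,3]; q=K@q; return q[:2]/q[2]
E
python3 - <<'E'
from h import *
for n in ("top","side"):
    p,d=grab(n,f"pics/{n}0.png"); np.save(f"{n}_d.npy",d)
    for t in ["carton","flap_near_edge","flap_far_edge","gauge","head","button_face","pointer","mark"]:
        for x in vision.landmark_of(n,t)[:4]:
            u,v=x["uv"]; dd=d[int(np.clip(v,0,419)),int(np.clip(u,0,559))]
            print(n,t,round(x["conf"],2),np.round([u,v]),np.round(w(n,u,v,dd)))
s=r.sense();print(s["clock"],s["eef_pos"],s["tcp_rot"])
E
```

```text
top carton 0.81 [284. 214.] [ 513. -127.   69.]
top carton 0.8 [307. 131.] [ 768. -202.   76.]
top carton 0.59 [365. 316.] [ 213. -347.  139.]
top flap_near_edge 0.89 [310. 126.] [ 795. -217.   42.]
top flap_near_edge 0.7 [289. 216.] [ 505. -144.   71.]
top flap_near_edge 0.68 [376. 325.] [ 187. -378.  141.]
top flap_far_edge 0.92 [310. 122.] [ 796. -214.   79.]
top flap_far_edge 0.74 [375. 318.] [ 200. -390.   78.]
top flap_far_edge 0.61 [284. 187.] [ 582. -126.  148.]
top gauge 0.9 [203. 202.] [561. 128.   6.]
top gauge 0.33 [155. 269.] [351. 275.  21.]
top head 0.71 [194. 201.] [535. 123. 205.]
top button_face 0.53 [192. 187.] [579. 130. 189.]
top pointer 0.58 [197. 184.] [598. 127. 126.]
top mark 0.49 [219. 181.] [604.  63. 134.]
top mark 0.39 [198. 181.] [604. 121. 140.]
side carton 0.98 [386. 229.] [ 732. -242.   49.]
side carton 0.81 [261. 416.] [ 162. -441.  138.]
side carton 0.8 [300. 256.] [ 461. -206.   96.]
side flap_near_edge 0.94 [388. 210.] [ 769. -216.   79.]
side flap_near_edge 0.78 [246. 377.] [ 183. -381.  137.]
side flap_near_edge 0.76 [281. 216.] [ 485. -117.  147.]
side flap_near_edge 0.49 [160. 217.] [352. 278.   0.]
side flap_far_edge 0.8 [312. 200.] [ 576. -127.  154.]
side flap_far_edge 0.58 [258. 363.] [ 210. -374.  138.]
side head 0.67 [239. 158.] [541. 114. 190.]
side button_face 0.2 [267. 175.] [600.  74. 130.]
side pointer 0.91 [258. 165.] [619. 135. 131.]
side pointer 0.73 [282. 216.] [ 483. -125.  153.]
side mark 0.63 [270. 173.] [611.  73. 131.]
0.9 [226.47374829 582.5189636  231.29764643] [-3.14157947e+00  1.60786198e-05  2.77080217e+00]
```

View pics/top0.png

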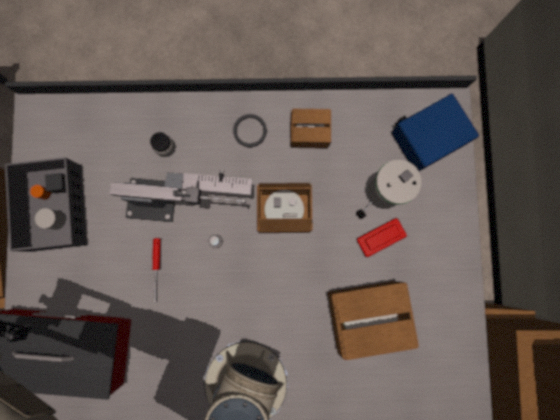

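View pics/side0.png

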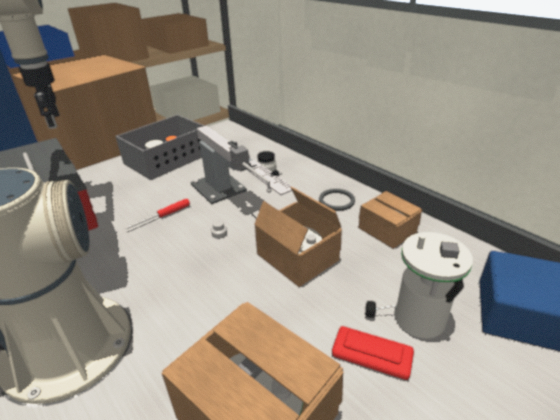

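The top view shows three cartons: small at (311,127), large at (374,320), and the open-flapped middle one at (284,208), which I choose. The gauge head is at about (188,188), with the scale running right to (250,188) and the clip at about (221,177). In the side view the middle carton is at (298,237).

Run:
```python
from h import *
d=np.load("top_d.npy")
c=vision.calibration("top");K=np.array(c["mtx"]);T=np.array(c["extrinsics"])
print(K.round(1).tolist(),T.round(3).tolist())
vv,uu=np.mgrid[0:420,0:560]
P=np.stack([(uu-K[0,2])/K[0,0]*d,(vv-K[1,2])/K[1,1]*d,d],-1)@T[:3,:3].T+T[:3,3]
X,Y,Z=P[...,0],P[...,1],P[...,2]
def rect(m):
    q=P[m][:,:2].astype(np.float32); b=cv2.minAreaRect(q); return len(q),np.round(b[0]),np.round(b[1]),round(b[2],1),P[m].min(0).round(),P[m].max(0).round()
box=(X>430)&(X<630)&(Y<-20)&(Y>-230)
print("carton>60",rect(box&(Z>60)))
print("near",rect(box&(Z>105)&(X<520)));print("far",rect(box&(Z>105)&(X>530)))
g=(X>450)&(X<680)&(Y<380)&(Y>-60)
print("tube",rect(g&(Z>165)&(Z<230)&(Y>150)))
print("head",rect(g&(Z>195)&(Z<215)&(Y<150)))
print("scale",rect(g&(Z>118)&(Z<145)&(X>545)))
p=cv2.imread("pics/top0.png")
a=cv2.resize(p[150:250,100:320],None,fx=3.6,fy=3.6,interpolation=cv2.INTER_CUBIC);cv2.imwrite("pics/c1.png",a)
```

```text
[[441.3, 0.0, 274.1], [0.0, 441.3, 215.7], [0.0, 0.0, 1.0]] [[-0.016, -0.994, 0.108, 362.632], [-1.0, 0.015, -0.008, -86.202], [0.007, -0.108, -0.994, 1399.932], [0.0, 0.0, 0.0, 1.0]]
carton>60 (1570, array([ 533., -117.]), array([192., 151.]), 89.1, array([ 457., -212.,   60.]), array([610., -22., 165.]))
near (684, array([ 476., -130.]), array([ 44., 156.]), 4.3, array([ 457., -206.,  105.]), array([504., -52., 160.]))
far (376, array([ 576., -116.]), array([192.,  65.]), 85.8, array([ 536., -210.,  105.]), array([610., -22., 165.]))
tube (977, array([571., 253.]), array([208.,  40.]), 83.9, array([542., 150., 165.]), array([596., 357., 213.]))
head (209, array([555., 130.]), array([40., 41.]), 84.3, array([534., 109., 195.]), array([576., 150., 212.]))
scale (1349, array([596., 139.]), array([ 85., 396.]), 3.9, array([545., -60., 119.]), array([637., 334., 145.]))
```

View pics/c1.png

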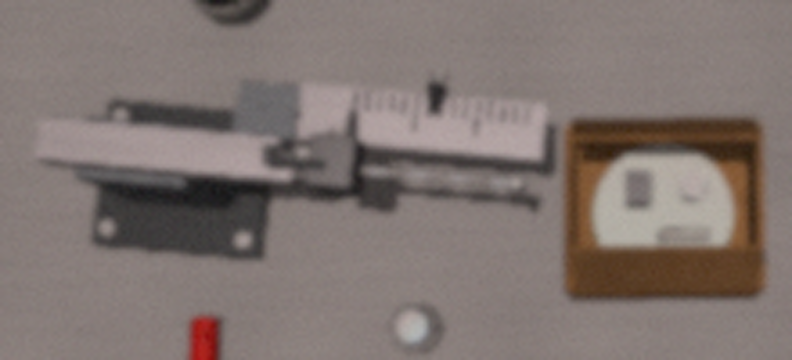

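The close crop confirms the middle carton: near flap along its bottom edge, far flap along its top edge, white sender exposed between. The clip is at (436,97) in the crop.

Run:
```python
from h import *
for n in ("top","side"):
    d=np.load(f"{n}_d.npy")
    c=vision.calibration(n);K=np.array(c["mtx"]);T=np.array(c["extrinsics"])
    vv,uu=np.mgrid[0:420,0:560]
    P=np.stack([(uu-K[0,2])/K[0,0]*d,(vv-K[1,2])/K[1,1]*d,d],-1)@T[:3,:3].T+T[:3,3]
    X,Y,Z=P[...,0],P[...,1],P[...,2]
    for y0 in (-180,-130,-80):
        m=(abs(Y-y0)<(2 if n=="top" else 1.5))&(X>440)&(X<630)&(Z>20)
        q=P[m];q=q[np.argsort(q[:,0])];print(n,y0,[(int(a),int(b)) for a,_,b in q][::1 if n=="top" else 3])
    m=(X>440)&(X<630)&(Y<-35)&(Y>-225)&(Z>85)
    print("y range",np.percentile(Y[m],[1,99]))
    if n=="top":
        for x0 in range(530,600,8):
            m=(abs(X-x0)<4)&(Y>90)&(Y<175)&(Z>110); q=P[m];q=q[np.argsort(q[:,1])];print(x0,[(int(b),int(e)) for a,b,e in q][::2])
```

```text
top -180 [(457, 101), (457, 94), (459, 108), (459, 106), (459, 23), (459, 20), (462, 110), (462, 107), (464, 119), (467, 118), (469, 124), (472, 131), (474, 135), (477, 137), (479, 145), (479, 144), (482, 150), (482, 147), (484, 152), (485, 147), (487, 154), (487, 153), (490, 151), (490, 148), (503, 56), (506, 56), (508, 62), (512, 53), (515, 54), (519, 50), (521, 58), (524, 56), (527, 60), (531, 56), (534, 53), (537, 51), (541, 51), (541, 49), (544, 51), (546, 59), (550, 54), (553, 51), (555, 56), (562, 54), (576, 152), (578, 160), (582, 153), (583, 149), (588, 137), (594, 119), (596, 21), (598, 113)]
top -130 [(457, 106), (457, 101), (460, 28), (460, 109), (460, 107), (462, 113), (462, 110), (465, 121), (465, 116), (467, 122), (468, 116), (470, 125), (470, 124), (472, 131), (475, 134), (477, 139), (480, 141), (483, 145), (485, 152), (487, 155), (491, 151), (503, 57), (506, 63), (508, 73), (511, 71), (514, 70), (519, 55), (520, 51), (522, 57), (522, 56), (526, 53), (526, 53), (528, 55), (529, 50), (531, 57), (531, 56), (534, 58), (535, 53), (538, 53), (541, 54), (541, 54), (544, 56)
[... 4640 characters left out ...]
 147), (485, 155), (575, 160), (585, 129), (592, 117), (593, 83), (595, 102)]
side -130 [(455, 105), (456, 102), (457, 108), (457, 75), (458, 62), (458, 45), (458, 28), (458, 80), (459, 83), (459, 23), (459, 107), (461, 117), (466, 120), (469, 128), (472, 131), (475, 134), (477, 142), (482, 152), (485, 153), (550, 59), (576, 57), (581, 56), (586, 128), (590, 119), (593, 71), (593, 86), (594, 51), (595, 87), (595, 80)]
side -80 [(457, 31), (457, 77), (458, 43), (458, 22), (458, 93), (459, 54), (460, 112), (465, 122), (469, 123), (476, 138), (479, 145), (484, 150), (579, 147), (583, 134), (592, 118), (593, 53), (593, 63), (594, 111), (594, 101), (596, 87)]
y range [-208.16086087  -46.92433165]
```

>>> {"op": "play_rows", "data": {"steps": [{"delta_pos": [-3,-3,-1],"yaw": -0.05,"jaw": 0},{"delta_pos": [-6,-6,-2],"yaw": -0.1,"jaw": 0},{"delta_pos": [-9.2,-9.3,-3],"yaw": -0.15,"jaw": 0},{"delta_pos": [-12.4,-12.6,-3],"yaw": -0.2,"jaw": 0},{"delta_pos": [-15.6,-15.9,-3],"yaw": -0.25,"jaw": 0},{"delta_pos": [-18.8,-19.2,-3],"yaw": -0.3,"jaw": 0},{"delta_pos": [-22,-22.5,-3],"yaw": -0.35,"jaw": 0},{"delta_pos": [-25.2,-25.7,-3],"yaw": -0.371,"jaw": 0}]}}

```text
clock: 1.7
eef_pos: [368.6, 250.0, 261.6]
tcp_rot: [3.141, 0.001, -3.139]
contact_force: [0.8, -0.4, 0.2]
opening: -0.002
grasp_force: 0.0
```

>>> {"op": "play_rows", "data": {"steps": [{"delta_pos": [-2,-4.5,0],"yaw": 0,"jaw": 0},{"delta_pos": [-4,-9,0],"yaw": 0,"jaw": 0},{"delta_pos": [-6,-13.5,0],"yaw": 0,"jaw": 0},{"delta_pos": [-8,-18,0],"yaw": 0,"jaw": 0},{"delta_pos": [-10,-22.5,0],"yaw": 0,"jaw": 0},{"delta_pos": [-12,-27,0],"yaw": 0,"jaw": 0},{"delta_pos": [-14,-31.5,0],"yaw": 0,"jaw": 0},{"delta_pos": [-16,-36,0],"yaw": 0,"jaw": 0}]}}

```text
clock: 2.5
eef_pos: [528.8, -110.5, 261.5]
tcp_rot: [-3.142, 0.001, 3.141]
contact_force: [1.2, 0.2, -0.3]
opening: -0.004
grasp_force: 0.0
```

>>> {"op": "play_rows", "data": {"steps": [{"delta_pos": [-0.4,-1.9,2],"yaw": 0,"jaw": 0},{"delta_pos": [-0.4,-1.9,5],"yaw": 0,"jaw": 0},{"delta_pos": [-0.4,-1.9,8],"yaw": 0,"jaw": 0},{"delta_pos": [-0.4,-1.9,11],"yaw": 0,"jaw": 0},{"delta_pos": [-0.4,-1.9,13],"yaw": 0,"jaw": 0},{"delta_pos": [-0.4,-1.9,13.2],"yaw": 0,"jaw": 0},{"delta_pos": [-0.4,-1.9,13.2],"yaw": 0,"jaw": 0},{"delta_pos": [-0.4,-1.9,13.2],"yaw": 0,"jaw": 0}]}}

```text
clock: 3.3
eef_pos: [533.2, -127.5, 130.6]
tcp_rot: [-3.141, 0.002, -3.141]
contact_force: [0.6, 0.3, 1.5]
opening: 0.003
grasp_force: 0.0
```

>>> {"op": "play_rows", "data": {"steps": [{"delta_pos": [1.5,0,0],"yaw": 0,"jaw": 0},{"delta_pos": [3,0,0],"yaw": 0,"jaw": 0},{"delta_pos": [4.5,0,0],"yaw": 0,"jaw": 0},{"delta_pos": [6,0,0],"yaw": 0,"jaw": 0},{"delta_pos": [7.4,0,0],"yaw": 0,"jaw": 0},{"delta_pos": [8.6,0,0],"yaw": 0,"jaw": 0},{"delta_pos": [9.6,0,0],"yaw": 0,"jaw": 0},{"delta_pos": [10.5,0,0],"yaw": 0,"jaw": 0}]}}

```text
clock: 4.1
eef_pos: [426.6, -127.4, 129.4]
tcp_rot: [-3.142, 0.0, -3.141]
contact_force: [0.3, -0.5, 0.8]
opening: 0.001
grasp_force: 0.1
```

>>> {"op": "play_rows", "data": {"steps": [{"delta_pos": [0,0,0],"yaw": 0,"jaw": 0},{"delta_pos": [-3,0,0],"yaw": 0,"jaw": 0},{"delta_pos": [-6,0,0],"yaw": 0,"jaw": 0},{"delta_pos": [-9,0,0],"yaw": 0,"jaw": 0},{"delta_pos": [-11.5,0,0],"yaw": 0,"jaw": 0},{"delta_pos": [-13,0,0],"yaw": 0,"jaw": 0},{"delta_pos": [-14.5,0,0],"yaw": 0,"jaw": 0},{"delta_pos": [-16,0,0],"yaw": 0,"jaw": 0}]}}

```text
clock: 4.9
eef_pos: [588.2, -127.2, 128.9]
tcp_rot: [3.141, -0.0, -3.141]
contact_force: [-1.1, -0.8, 0.4]
opening: 0.0
grasp_force: 0.4
```

>>> {"op": "play_rows", "data": {"steps": [{"delta_pos": [-1.2,0,0],"yaw": 0,"jaw": 0},{"delta_pos": [-2.4,0,0],"yaw": 0,"jaw": 0},{"delta_pos": [-3.4,0,0],"yaw": 0,"jaw": 0},{"delta_pos": [-4.2,0,0],"yaw": 0,"jaw": 0},{"delta_pos": [-4.6,0,0],"yaw": 0,"jaw": 0},{"delta_pos": [-4.6,0,0],"yaw": 0,"jaw": 0},{"delta_pos": [-3,0,-1],"yaw": 0,"jaw": 0},{"delta_pos": [0,0,-4],"yaw": 0,"jaw": 0}]}}

```text
clock: 5.7
eef_pos: [586.0, -126.9, 167.1]
tcp_rot: [3.141, -0.004, -3.141]
contact_force: [-0.8, 0.1, 1.0]
opening: 0.005
grasp_force: 0.0
```

Run:
```python
from h import *
for n in ("side","top"):
    p,d=grab(n,f"pics/{n}1.png")
    c=vision.calibration(n);K=np.array(c["mtx"]);T=np.array(c["extrinsics"])
    vv,uu=np.mgrid[0:420,0:560]
    P=np.stack([(uu-K[0,2])/K[0,0]*d,(vv-K[1,2])/K[1,1]*d,d],-1)@T[:3,:3].T+T[:3,3]
    X,Y,Z=P[...,0],P[...,1],P[...,2]
    for y0 in (-185,-75):
        m=(abs(Y-y0)<2)&(X>385)&(X<675)&(Z>30)&((X<465)|(X>590))
        q=P[m];q=q[np.argsort(q[:,0])];print(n,y0,[(int(a),int(b)) for a,_,b in q][::2])
a=cv2.imread("pics/side1.png");cv2.imwrite("pics/s1.png",cv2.resize(a[120:320,160:440],None,fx=2.5,fy=2.5))
print(r.sense()["eef_pos"],r.sense()["clock"])
```

```text
side -185 [(404, 134), (406, 137), (413, 132), (418, 129), (428, 122), (440, 113), (447, 108), (456, 32), (457, 73), (457, 66), (457, 68), (457, 53), (457, 77), (457, 41), (457, 56), (457, 83), (457, 87), (457, 74), (458, 38), (459, 59), (591, 262), (591, 104), (592, 92), (593, 99), (594, 260), (595, 252), (595, 262), (598, 102), (602, 103), (602, 104), (605, 108), (611, 110), (614, 112), (618, 116), (620, 115), (622, 120), (625, 118), (627, 121), (630, 123), (634, 126), (637, 127), (641, 129), (644, 133), (648, 134)]
side -75 [(391, 571), (392, 572), (392, 573), (393, 577), (395, 578), (407, 138), (413, 133), (422, 127), (433, 118), (439, 115), (453, 106), (457, 36), (458, 52), (458, 46), (459, 102), (459, 39), (592, 94), (593, 90), (593, 102), (594, 40), (594, 98), (594, 66), (595, 49), (595, 45), (595, 51), (596, 101), (597, 55), (602, 109), (605, 108), (609, 106), (614, 112), (619, 114), (623, 118), (627, 117)]
top -185 [(591, 559), (593, 560), (595, 63), (595, 77), (595, 557), (596, 39), (597, 101), (597, 557), (601, 553), (602, 553), (605, 551), (608, 548), (612, 542), (615, 53
[... 151 characters left out ...]
705), (404, 705), (406, 702), (408, 701), (409, 699), (411, 697), (413, 695), (414, 693), (416, 693), (418, 689), (420, 689), (421, 686), (423, 686), (425, 684), (427, 682), (429, 680), (430, 679), (432, 676), (434, 674), (436, 672), (438, 671), (440, 667), (442, 664), (444, 663), (445, 664), (447, 664), (448, 667), (450, 665), (452, 664), (454, 661), (457, 647), (460, 645), (461, 645), (463, 644), (590, 267), (591, 571), (592, 573), (595, 571), (595, 570), (596, 101), (596, 65), (597, 571), (598, 102), (601, 565), (602, 566), (605, 564), (607, 564), (609, 565), (612, 559), (614, 559), (617, 558), (621, 549), (624, 555), (627, 551), (629, 116)]
[ 585.64841328 -127.50462827  172.12713773] 5.8
```

View pics/s1.png

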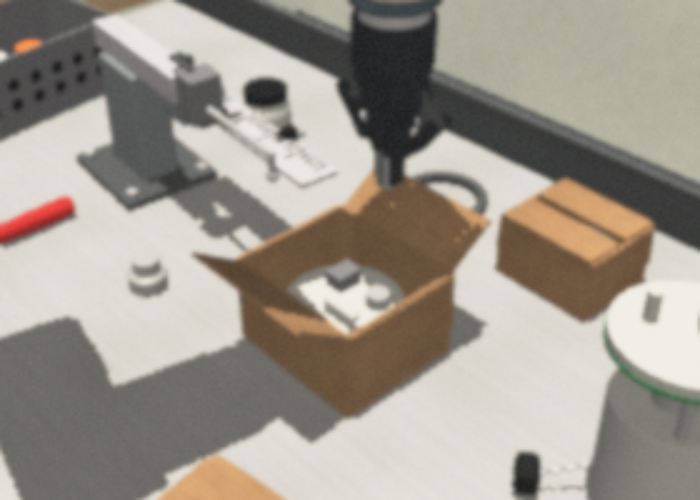

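Both flaps are folded out to about 2.5 rad; in the crop the sender shows at (340,290). Next is hovering over the gauge head.

>>> {"op": "play_rows", "data": {"steps": [{"delta_pos": [0,0,-4],"yaw": 0.14,"jaw": 0},{"delta_pos": [0,0,-8],"yaw": 0.28,"jaw": 0},{"delta_pos": [0.5,3,-10],"yaw": 0.42,"jaw": 0},{"delta_pos": [1,7,-10],"yaw": 0.56,"jaw": 50},{"delta_pos": [1.5,11.5,-10],"yaw": 0.7,"jaw": 100},{"delta_pos": [2,16,-10],"yaw": 0.84,"jaw": 100},{"delta_pos": [2.5,20.5,-10],"yaw": 0.98,"jaw": 100},{"delta_pos": [3,25,-10],"yaw": 1.12,"jaw": 100}]}}

```text
clock: 6.6
eef_pos: [556.9, 124.4, 269.1]
tcp_rot: [3.141, 0.0, 2.016]
contact_force: [1.5, 0.2, -0.1]
opening: 0.848
grasp_force: 0.0
```

>>> {"op": "play_rows", "data": {"steps": [{"delta_pos": [0,0,0],"yaw": 0.14,"jaw": 100},{"delta_pos": [0,0,0],"yaw": 0.28,"jaw": 100},{"delta_pos": [0,0,0],"yaw": 0.42,"jaw": 100},{"delta_pos": [0,0,0],"yaw": 0.556,"jaw": 100},{"delta_pos": [0,0,0],"yaw": 0.556,"jaw": 100},{"delta_pos": [0,0,0],"yaw": 0.556,"jaw": 100},{"delta_pos": [0,0,0],"yaw": 0.556,"jaw": 100},{"delta_pos": [0,0,0],"yaw": 0.556,"jaw": 100}]}}

```text
clock: 7.4
eef_pos: [557.3, 122.7, 269.2]
tcp_rot: [-3.142, 0.0, 1.468]
contact_force: [-0.7, -0.1, 0.1]
opening: 0.999
grasp_force: 0.0
```

```bash
cat >> h.py <<'E'
def wf(u,v,d,c):
    K=np.array(c["mtx"]);T=np.array(c["extrinsics"])
    x,y=(u-K[0,2])/K[0,0],(v-K[1,2])/K[1,1]; th=np.hypot(x,y)+1e-9
    s=np.tan(th)/th*d
    return np.stack([x*s,y*s,d+0*u],-1)@T[:3,:3].T+T[:3,3]
E
python3 - <<'E'
from h import *
print(r.sense()["qpos"])
c=vision.calibration("wrist")
p,d=grab("wrist","pics/w1.png"); np.save("w1d.npy",d)
print(np.round(c["mtx"],1).tolist(),np.round(c["extrinsics"],3).tolist())
for t in ["head","button_face","pointer","mark"]:
    for x in vision.landmark_of("wrist",t)[:3]:
        u,v=x["uv"]; dd=d[int(np.clip(v,0,419)),int(np.clip(u,0,559))]
        print(t,round(x["conf"],2),np.round([u,v]),np.round(wf(np.float64(u),np.float64(v),dd,c)))
E
```

```text
[ 2.14051605e-01  2.33901413e-01  1.71015038e+00 -6.75437245e-06
  1.19757180e+00  3.17298699e-01]
[[325.2, 0.0, 283.4], [0.0, 325.2, 209.4], [0.0, 0.0, 1.0]] [[0.995, -0.097, -0.033, 566.35], [-0.102, -0.942, -0.321, 204.475], [-0.001, 0.322, -0.947, 413.003], [0.0, 0.0, 0.0, 1.0]]
head 0.64 [277. 204.] [555. 139. 209.]
button_face 0.78 [315. 203.] [582. 131. 189.]
pointer 0.87 [334. 191.] [602. 125. 142.]
mark 0.59 [337. 191.] [605. 125. 143.]
mark 0.19 [378. 376.] [585. 135. 355.]
```

View pics/w1.png

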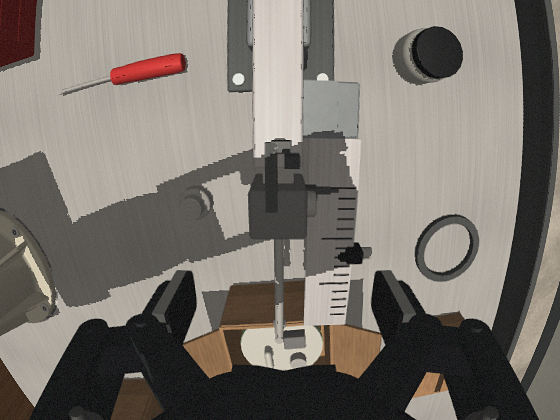

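The wrist view shows the head at (278,192), the button at (312,203), the pointer line at row ~187 (308–355), and the clip at (350,254) with its nib tip near (336,254).

Run:
```python
from h import *
d=np.load("w1d.npy");c=vision.calibration("wrist")
vv,uu=np.mgrid[0:420,0:560].astype(float)
P=wf(uu,vv,d,c);X,Y,Z=P[...,0],P[...,1],P[...,2]
ok=d>0
# yaw: tube left/right edges, scale outer edge
for nm,m in (("tube",ok&(Z>165)&(Z<185)&(vv<145)&(vv>5)&(uu>245)&(uu<306)),("scale",ok&(Z>120)&(Z<140)&(vv>190)&(vv<315)&(uu>300)&(uu<365)),
   ("headtop",ok&(Z>200)&(Z<213)&(vv>165)&(vv<225)&(uu>240)&(uu<310))):
    q=P[m];
    for lo in (1,-1):
        pts=[]
        for y0 in np.arange(np.percentile(q[:,1],5),np.percentile(q[:,1],95),4):
            s=q[abs(q[:,1]-y0)<2]
            if len(s)>3: pts.append(((s[:,0].min() if lo==1 else s[:,0].max()),y0))
        pts=np.array(pts);k=np.polyfit(pts[:,1],pts[:,0],1);print(nm,lo,"dx/dy",k[0].round(3),"x at y=128",np.polyval(k,128).round(1))
    print(nm,"y",np.percentile(q[:,1],[0,2,50,98,100]).round(1),"z",np.median(q[:,2]).round(1))
a=-0.105
ex=np.array([np.cos(a),np.sin(a)]);ey=np.array([-np.sin(a),np.cos(a)])
H=np.array([555,128.])
def g(u,v):
    q=wf(np.float64(u),np.float64(v),d[int(v),int(u)],c);return np.r_[(q[:2]-H)@ex,(q[:2]-H)@ey,q[2]].round(1)
for pt in [(330,187),(345,187),(352,187),(336,253),(338,256),(345,254),(350,247),(350,262),(344,238),(344,275),(278,178),(278,208),(312,195),(312,215)]: print(pt,g(*pt))
p=cv2.imread("pics/w1.png");cv2.imwrite("pics/w1c.png",cv2.resize(p[165:325,235:395],None,fx=3.7,fy=3.7,interpolation=cv2.INTER_NEAREST))
```

```text
Traceback (most recent call last):
IndexError: index -1 is out of bounds for axis 0 with size 0
```

Run:
```python
from h import *
d=np.load("w1d.npy");c=vision.calibration("wrist")
vv,uu=np.mgrid[0:420,0:560].astype(float)
P=wf(uu,vv,d,c);X,Y,Z=P[...,0],P[...,1],P[...,2]
ok=d>0
for nm,m in (("tube",ok&(Z>183)&(Z<202)&(vv<145)&(vv>5)&(uu>245)&(uu<306)),("scale",ok&(Z>120)&(Z<140)&(vv>190)&(vv<315)&(uu>300)&(uu<365)),
   ("headtop",ok&(Z>200)&(Z<213)&(vv>165)&(vv<225)&(uu>240)&(uu<310))):
    q=P[m]
    if len(q)<9: print(nm,len(q));continue
    for lo in (1,-1):
        pts=[]
        for y0 in np.arange(np.percentile(q[:,1],5),np.percentile(q[:,1],95),4):
            s=q[abs(q[:,1]-y0)<2]
            if len(s)>3: pts.append(((s[:,0].min() if lo==1 else s[:,0].max()),y0))
        pts=np.array(pts);k=np.polyfit(pts[:,1],pts[:,0],1);print(nm,lo,"dx/dy",k[0].round(3),"x at y=128",np.polyval(k,128).round(1))
    print(nm,"y",np.percentile(q[:,1],[0,2,50,98,100]).round(1),"z",np.median(q[:,2]).round(1))
a=-0.105
ex=np.array([np.cos(a),np.sin(a)]);ey=np.array([-np.sin(a),np.cos(a)])
H=np.array([555,128.])
def g(u,v):
    q=wf(np.float64(u),np.float64(v),d[int(v),int(u)],c);return np.r_[(q[:2]-H)@ex,(q[:2]-H)@ey,q[2]].round(1)
for pt in [(330,187),(345,187),(352,187),(336,253),(338,256),(345,254),(350,247),(350,262),(344,238),(344,275),(278,178),(278,208),(312,195),(312,215)]: print(pt,g(*pt))
p=cv2.imread("pics/w1.png");cv2.imwrite("pics/w1c.png",cv2.resize(p[165:325,235:395],None,fx=3.7,fy=3.7,interpolation=cv2.INTER_NEAREST))
```

```text
tube 1 dx/dy 0.103 x at y=128 537.5
tube -1 dx/dy 0.106 x at y=128 571.0
tube y [175.3 180.1 224.7 270.4 274.6] z 193.2
scale 1 dx/dy 0.154 x at y=128 585.1
scale -1 dx/dy 0.117 x at y=128 628.2
scale y [-16.8 -11.2  62.7 118.2 121.5] z 131.2
headtop 1 dx/dy 0.488 x at y=128 531.7
headtop -1 dx/dy -0.397 x at y=128 576.0
headtop y [122.1 124.6 139.8 163.8 166.1] z 207.4
(330, 187) [ 43.7   5.7 142.3]
(345, 187) [ 59.2   2.8 130.9]
(352, 187) [ 65.6   3.  131.6]
(336, 253) [ 54.9 -64.1 129.9]
(338, 256) [ 54.9 -61.6 141.4]
(345, 254) [ 61.2 -58.9 142.7]
(350, 247) [ 67.6 -56.  133.6]
(350, 262) [ 66.8 -67.5 142.8]
(344, 238) [ 61.4 -47.5 131.4]
(344, 275) [ 64.6 -88.5 131.3]
(278, 178) [ -0.5  24.  187.1]
(278, 208) [ -0.3   8.3 207.7]
(312, 195) [ 24.3  10.7 184.5]
(312, 215) [ 24.5  -4.1 186.9]
```

View pics/w1c.png

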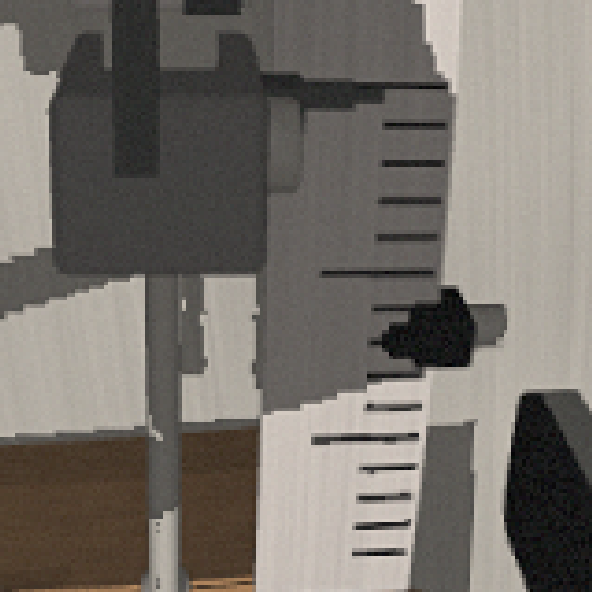

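Run:
```python
from h import *
from scipy.optimize import brentq
c=vision.calibration("wrist")
a=-0.105
ex=np.array([np.cos(a),np.sin(a)]);ey=np.array([-np.sin(a),np.cos(a)]);H=np.array([555,128.])
def pl(cu,cv_,z):
    u,v=235+(cu+.0)/3.7,165+cv_/3.7
    A=wf(u,v,100.,c);B=wf(u,v,300.,c);q=A+(B-A)*(z-A[2])/(B[2]-A[2]);return np.r_[(q[:2]-H)@ex,(q[:2]-H)@ey,q[:2]].round(1)
for n,u,v,z in [("ptr",384,94,140),("nib",371,342,140),("nib130",371,342,130),("tick0",415,87,130),("tick5",380,272,130),("tick7",375,342,130),("tick10",360,438,130),
 ("headFL",60,270,206),("headFR",266,270,206),("headBL",52,97,206),("headBR",266,97,206),("btn",302,150,183)]: print(n,pl(u,v,z))
```

```text
ptr [ 52.    2.  606.9 124.6]
nib [ 52.7 -63.8 600.7  59. ]
nib130 [ 54.5 -69.  601.9  53.7]
tick0 [ 61.5   1.1 616.3 122.7]
tick5 [ 55.5 -48.5 605.1  73.9]
tick7 [ 55.6 -69.  603.   53.6]
tick10 [ 53.5 -99.  597.8  23.9]
headFL [-19.1 -14.3 534.5 115.8]
headFR [ 19.7 -14.2 573.1 111.8]
headBL [-19.5  19.5 537.7 149.4]
headBR [ 18.9  19.5 575.8 145.4]
btn [ 28.2   2.  583.2 127.1]
```

>>> {"op": "play_rows", "data": {"steps": [{"delta_pos": [0.74,-0.2,1.5],"yaw": 0,"jaw": 100},{"delta_pos": [0.74,-0.2,3.5],"yaw": 0,"jaw": 100},{"delta_pos": [0.74,-0.2,5.5],"yaw": 0,"jaw": 100},{"delta_pos": [0.74,-0.2,7.5],"yaw": 0,"jaw": 100},{"delta_pos": [0.74,-0.2,9.2],"yaw": 0,"jaw": 100},{"delta_pos": [0.74,-0.2,10.3],"yaw": 0,"jaw": 100},{"delta_pos": [0.74,-0.2,10.9],"yaw": 0,"jaw": 100},{"delta_pos": [0.74,-0.2,10.9],"yaw": 0,"jaw": 100}], "grip_force": 50}}

```text
clock: 8.45
eef_pos: [555.8, 130.2, 159.8]
tcp_rot: [-3.141, 0.0, 1.466]
contact_force: [-0.2, -0.1, 0.5]
opening: 0.998
grasp_force: 0.0
```

>>> {"op": "play_rows", "data": {"steps": [{"delta_pos": [0,0,0],"yaw": 0,"jaw": 80},{"delta_pos": [0,0,0],"yaw": 0,"jaw": 70},{"delta_pos": [0,0,0],"yaw": 0,"jaw": 62},{"delta_pos": [0,0,0],"yaw": 0,"jaw": 56},{"delta_pos": [0,0,0],"yaw": 0,"jaw": 50},{"delta_pos": [0,0,0],"yaw": 0,"jaw": 40},{"delta_pos": [0,0,0],"yaw": 0,"jaw": 30},{"delta_pos": [0,0,0],"yaw": 0,"jaw": 30}]}}

```text
clock: 9.25
eef_pos: [554.6, 130.6, 161.4]
tcp_rot: [-3.139, -0.0, 1.466]
contact_force: [-10.3, 1.0, 15.0]
opening: 0.483
grasp_force: 50.6
```

Run:
```python
from h import *
print(r.sense())
```

```text
{'clock': 9.25, 'qpos': array([2.28016566e-01, 3.46390767e-01, 1.81607101e+00, 1.07008495e-03,
       9.81287585e-01, 3.32558823e-01]), 'qvel': array([-9.77485112e-04, -4.96876474e-05, -5.93082003e-04, -2.91379127e-04,
       -1.18333784e-03, -6.60006876e-04]), 'joint_efforts': array([-1.82814170e+00, -4.83702064e+01, -3.07294786e+01, -7.35581182e-01,
       -2.78528161e+00, -9.50556801e-03]), 'eef_pos': array([554.62541682, 130.55480243, 161.40948575]), 'tcp_rot': array([-3.13926390e+00, -1.35348852e-04,  1.46565804e+00]), 'contact_force': array([-10.34320154,   1.00794526,  14.95999717]), 'wrist_torque': array([ 0.05783817,  1.1810625 , -0.01942753]), 'grasp_force': 50.58544456958771, 'opening': 0.482992340010411}
```

>>> {"op": "play_rows", "data": {"steps": [{"delta_pos": [0,-0.1,-0.15],"yaw": 0,"jaw": 30},{"delta_pos": [-0.5,-0.1,-0.15],"yaw": 0,"jaw": 30},{"delta_pos": [-1.5,-0.1,-0.15],"yaw": 0,"jaw": 30},{"delta_pos": [-2.7,-0.1,-0.15],"yaw": 0,"jaw": 30},{"delta_pos": [-3.9,-0.1,-0.15],"yaw": 0,"jaw": 30},{"delta_pos": [-5.1,-0.1,-0.15],"yaw": 0,"jaw": 30},{"delta_pos": [-6,-0.1,-0.15],"yaw": 0,"jaw": 30},{"delta_pos": [-6.4,-0.1,-0.15],"yaw": 0,"jaw": 30}]}}

```text
clock: 10.05
eef_pos: [547.8, 66.3, 161.6]
tcp_rot: [-3.141, -0.001, 1.465]
contact_force: [-1.8, 6.2, -2.8]
opening: 0.477
grasp_force: 56.2
```

Run:
```python
from h import *
print({k:np.round(v,3) for k,v in r.sense().items() if k in("eef_pos","contact_force","opening","grasp_force","tcp_rot","clock")})
for n in ("wrist","side","top"):
    p,d=grab(n,f"pics/{n}3.png"); np.save(f"{n}3d.npy",d)
    for t in ["pointer","mark"]:
        for x in vision.landmark_of(n,t)[:2]: print(n,t,round(x["conf"],2),np.round(x["uv"],1))
p=cv2.imread("pics/wrist3.png");q=cv2.imread("pics/side3.png")
a=cv2.resize(p[200:330,270:400],(560,560),interpolation=cv2.INTER_NEAREST)
cv2.imwrite("pics/m3.png",a); cv2.imwrite("pics/m3s.png",cv2.resize(q[130:220,210:330],None,fx=6,fy=6,interpolation=cv2.INTER_CUBIC))
```

```text
{'clock': np.float64(10.05), 'eef_pos': array([547.826,  66.324, 161.556]), 'tcp_rot': array([-3.141e+00, -1.000e-03,  1.465e+00]), 'contact_force': array([-1.795,  6.225, -2.779]), 'grasp_force': np.float64(56.182), 'opening': np.float64(0.477)}
wrist pointer 0.64 [373.5 252.3]
wrist mark 0.66 [376.5 251.9]
side pointer 0.81 [273.4 172.4]
side pointer 0.5 [254.1 235.9]
```

View pics/m3.png

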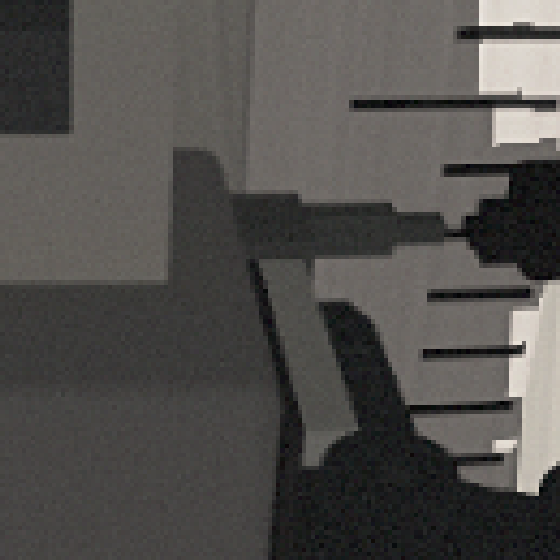

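The crop shows the pointer tip at (443,227) and the nib tip at (467,232), nearly level. I'll check the small remainder with depth.

Run:
```python
from h import *
d=np.load("wrist3d.npy");c=vision.calibration("wrist")
a=-0.105
ex=np.array([np.cos(a),np.sin(a)]);ey=np.array([-np.sin(a),np.cos(a)]);H=np.array([555.2,130.3])
vv,uu=np.mgrid[0:420,0:560].astype(float);P=wf(uu,vv,d,c)
G=np.stack([(P[...,:2]-H)@ex,(P[...,:2]-H)@ey,P[...,2]],-1)
s=130/560
for n,(u0,u1,v0,v1) in {"ptr":(400,442,216,238),"nib":(480,520,215,250),"clip":(525,555,170,270),"tick":(430,520,290,300)}.items():
    b=G[int(200+v0*s):int(200+v1*s)+1,int(270+u0*s):int(270+u1*s)+1].reshape(-1,3);print(n,np.median(b,0).round(1),np.round(b[:,2].std(),1))
def pl(cu,cv_,z):
    u,v=270+cu*s,200+cv_*s
    A=wf(u,v,100.,c);B=wf(u,v,300.,c);q=A+(B-A)*(z-A[2])/(B[2]-A[2]);return np.r_[(q[:2]-H)@ex,(q[:2]-H)@ey].round(2)
for n,u,v,z in [("ptr",443,227,139),("nib",467,232,139),("nib141",467,232,141),("clipback",540,162,141),("clipfront",540,278,141)]: print(n,pl(u,v,z))
```

```text
ptr [ 48.  -62.8 141.6] 1.7
nib [ 59.3 -63.9 141.6] 0.7
clip [ 64.7 -61.8 142. ] 12.1
tick [ 60.2 -79.1 131.5] 0.6
ptr [ 52.22 -64.54]
nib [ 55.77 -65.39]
nib141 [ 55.1  -64.38]
clipback [ 64.26 -54.22]
clipfront [ 66.82 -71.89]
```

View pics/m3s.png

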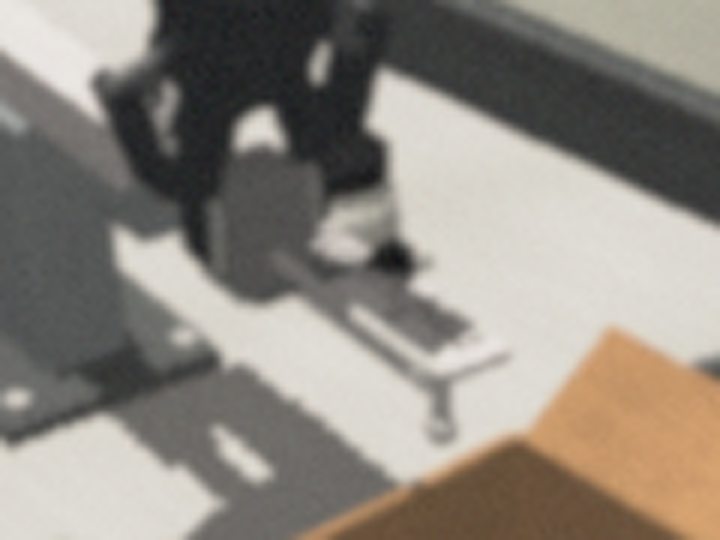

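The side view shows the head held at (265,220) and the pointer by the clip at (395,260). Nib and pointer are at the same height, with the nib 0.8 mm farther along, so I pull 0.8 mm more and hold.

>>> {"op": "play_rows", "data": {"steps": [{"delta_pos": [-0.04,0,0],"yaw": 0,"jaw": 30},{"delta_pos": [-0.08,0,0],"yaw": 0,"jaw": 30},{"delta_pos": [-0.08,0,0],"yaw": 0,"jaw": 30},{"delta_pos": [-0.08,0,0],"yaw": 0,"jaw": 30},{"delta_pos": [-0.08,0,0],"yaw": 0,"jaw": 30},{"delta_pos": [-0.08,0,0],"yaw": 0,"jaw": 30},{"delta_pos": [-0.08,0,0],"yaw": 0,"jaw": 30},{"delta_pos": [-0.08,0,0],"yaw": 0,"jaw": 30}]}}

```text
clock: 11.3
eef_pos: [547.9, 66.5, 161.6]
tcp_rot: [-3.141, -0.0, 1.466]
contact_force: [-2.4, 4.2, -2.2]
opening: 0.48
grasp_force: 56.4
```

Run:
```python
from h import *
p,d=grab("wrist"); a=cv2.resize(p[200:330,270:400,::-1],(560,560),interpolation=cv2.INTER_NEAREST);cv2.imwrite("pics/m4.png",a)
c=vision.calibration("side");P,D=grab("side");
K=np.array(c["mtx"]);T=np.array(c["extrinsics"]);vv,uu=np.mgrid[0:420,0:560]
Q=np.stack([(uu-K[0,2])/K[0,0]*D,(vv-K[1,2])/K[1,1]*D,D],-1)@T[:3,:3].T+T[:3,3]
for lo,hi in ((395,450),(605,660)):
    m=(Q[...,0]>lo)&(Q[...,0]<hi)&(abs(Q[...,1]+128)<70)&(Q[...,2]>100)&(Q[...,2]<165);print(np.polyfit(Q[m][:,0],Q[m][:,2],1).round(2),m.sum())
```

```text
[ -0.66 404.81] 436
[   0.66 -292.33] 971
```

View pics/m4.png

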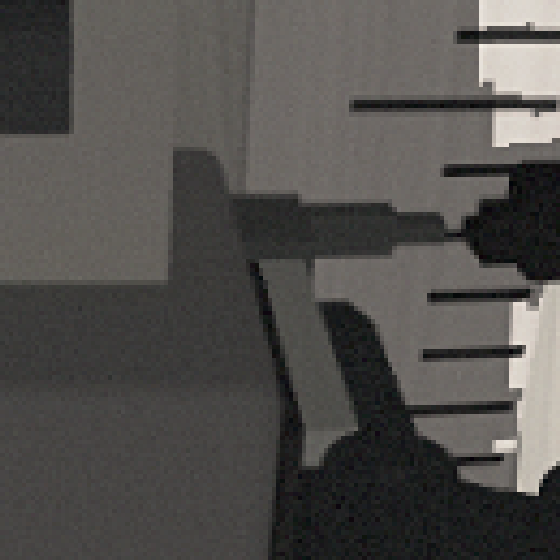

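The tip is still at row 227 and the nib at 232: it settled back, so I add 1 mm more.

>>> {"op": "play_rows", "data": {"steps": [{"delta_pos": [-0.05,0,0],"yaw": 0,"jaw": 30},{"delta_pos": [-0.1,0,0],"yaw": 0,"jaw": 30},{"delta_pos": [-0.1,0,0],"yaw": 0,"jaw": 30},{"delta_pos": [-0.1,0,0],"yaw": 0,"jaw": 30},{"delta_pos": [-0.1,0,0],"yaw": 0,"jaw": 30},{"delta_pos": [-0.1,0,0],"yaw": 0,"jaw": 30},{"delta_pos": [-0.1,0,0],"yaw": 0,"jaw": 30},{"delta_pos": [-0.1,0,0],"yaw": 0,"jaw": 30}]}}

```text
clock: 12.2
eef_pos: [547.7, 65.5, 161.6]
tcp_rot: [-3.141, -0.0, 1.466]
contact_force: [-2.9, 5.1, -2.8]
opening: 0.474
grasp_force: 56.4
```

Run:
```python
from h import *
p,d=grab("wrist"); s=r.sense();print(s["eef_pos"],s["opening"],s["contact_force"])
g=p[200:330,270:400].mean(2).astype(int)
for col in (97,99,101,103,107,109,111,113): print(col,g[40:70,col])
```

```text
[547.75032916  65.47628976 161.56930443] 0.47474405992979 [-2.68387147  4.78425679 -2.55243766]
97 [108 107 107 104 105 106 102 106 103  50  36  48  47  48  49  46  76 101
 109 105 105 107 111 106 110 108 104 108 108 107]
99 [108 109 111 107 107 108 109 109 103  48  36  44  46  50  49  46  73 103
 106 106 108 104 109 103 105 105  84  55  67 107]
101 [105 107 107 107 109 103 103 107 102  58  35  43  39  47  50  37  77 100
 100 104 101 101 102 104 102 104  34  15  54 107]
103 [100 102 102 103 103 104 104 104 104 105 103  88  45  30  72 105 111 107
 106 105 105 107 105 107 106 102  40  15  65 108]
107 [111 104 110 106 107 108 110 109  92  79  66  42  12  16  81 107 107 104
 108 108 104 106 103 105 104  99  25  16  77 106]
109 [109 108 104 105 105 107 109  98  49  19  29  22  22  20  14  41  81 107
 108 105 102 106 103 107 109  96  32  17  83 107]
111 [109 108 104 102  71  64  53  42  22  21  23  27  27  19  29  22  15  29
  33  68 112 105 108 106 110  89  34   6  90 109]
113 [108 104 107 100  51  14  23  27  23  19  26   9  20  29  22  19  28  24
  21  30  92 107 105 105 106  88  28  14  93 108]
```

```bash
python3 -c "
from rig import r
print(r.sign_off())"
```

```text
the job is handed in; nothing more can be done
None
```

I folded both carton flaps out to about 2.55 rad, pulled the gauge arm out until its pointer was within about 0.3 mm of the clip in the wrist camera, and handed in while holding it there; the jaw opening (about 41 mm) shows the button fully in.

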